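Carry the queue's medicines over to the hand-out rack in order

ROBOT

A 7-joint arm with a two-finger parallel gripper is mounted at the origin on the work surface. World frame = base frame: x ahead of the robot, y to its left, z up, the work surface at z = 0. Lengths are in mm, angles in rad, forces in N, time in s.
With the tool pointing down it reaches from about 425 to 950 mm from the base axis. Payload 4.7 kg.
Tool frame: the origin (TCP) lies at the very end of the fingers, on their centre line; the grasp point (between the pads) lies behind it (tcp_to_grasp is the y of the grasp point in the tool frame, in mm); y points along the fingers, x is the direction in which the jaws open and shut, and the axes are right-handed (so a half turn about y gives the same grasp; the last joint's range is limited). The gripper opens to 87 mm and grips with 3 to 60 N. Pads are 19 mm wide; open, the fingers measure 117 mm over their backs; the gripper's body (75 mm by 190 mm) begins 51 mm behind the grasp point.
Start: joints at [-1.378, 0.469, -0.049, 1.532, 0.024, 1.141, -0.082], TCP at [148.447, 658.493, 222.573] pointing down, gripper open.
Joint ranges: [-2.59, 2.59], [-0.33, 1.99], [-1.39, 1.29], [0.1, 2.45], [-1.04, 4.18], [0.21, 1.99], [-2.66, 2.66]. Speed limits (rad/s): [2.57, 2.57, 3.14, 3.14, 3.14, 3.14, 3.14].

INTERFACE

Orientations are given as a 3x3 rotation matrix whose columns are the frame's x, y, z axes.
In Python, from station import * gives the robot as it stands.
- The arm moves only by the tool move_arm, never from a script. Its argument "rows" is a list of rows, each a list of 3 entries, a list of its own where there are three numbers: the shift along the tool's x, y, z in units of 20 mm (1.0 is 20 mm), then the turn, a rotation vector about the tool's x, y, z in units of 30 degrees (1.0 is 30 degrees), then the opening in per cent of the stroke, from 0 (shut) to 100 (fully open). A call has 1 to 20 rows; each row shifts and turns the commanded pose from where the row before left it, along the tool's axes as they then stand; what a row does not reach is not made up. A row lasts 1/12 s, in which the tool goes at most 41.7 mm and 7.16 degrees, less where a joint would pass 70% of its speed; a pose out of reach is approached as far as the arm can. A call with a number of a shift or a turn outside -1 to 1 is refused whole. A call with a gripper value outside its range is refused whole. The fingers move at their own pace and stop on an object; "force" is the grip in N (left out, the last holds). Time passes only in rows, so rows that do not move let the fingers close. It gives the time, the measured TCP pose, the force and the opening at its end, in the units of the state.
- state(): the state, without advancing time (a new reading comes with each control period).
- capture(name): name is "side" or "top" or "wrist"; returns a dict with "img" (384x512x3 uint8, red, green, blue), "mtx" (3x3 intrinsics, pixels), "world_to_cam" (4x4, takes a point from world to camera coordinates). Camera axes: x right, y down, z forward; pixel columns grow to the right and rows downward; lengths in mm; the calibration is good to about 2 mm. The wrist camera is an equidistant fisheye: a pixel r from the principal point sees the ray r / f radians off the axis. A picture is of the moment at which its call begins. There is no depth.
- finish_job(): hands the job in, once; it reports no verdict.
Trained networks look in the newest picture that a camera, given by its name, has taken for a name from the list of things; names that differ only in an ending like _2 or _b are one class to them, and where a whole thing is asked for, a point or a joint stands for the part that bears it (a point fixed in the world has none). Each returns a list of dicts, best first, with "score" (0 to 1); they miss things now and then, are a little off and sometimes report something else, mostly with a low value. They report only what shows in the picture. A call takes as long as a camera call. They do not tell look-alikes from the thing itself.
- boxes_of(target, camera): "bbox" ([left, top, right, bottom] in pixels, round what is visible of it).
- tip_of(target, camera): "position" ([column, row] in pixels: a listed point, or the origin of a listed thing).
The state is a dict: "time_s": time; "joint_positions": joint angles; "qvel": joint speeds; "joint_efforts": joint torques, N m; "tool_pos": TCP position; "tcp_rot": TCP orientation; "force": force on the tool from outside, world axes, zero at the start; "moment": the same for the moment, N m; "opening": opening from 0.0 (shut) to 1.0 (fully open).
Only numpy, scipy, OpenCV 4.12 (cv2) and the standard library are available. Lean on these libraries where they do the work, as an engineer would, in place of code of your own. Each camera call takes 0.05 s, during which the arm holds its last target.

TASK

At the dispensary hatch the next four medicines stand one to a tray along the aluminium rail, in the order of the people waiting. Move all four into the empty wooden hand-out rack so that they stand in the same order from left to right as in the trays, each upright and right down in a well of its own. Set them down gently, without dropping or knocking over any of them, and let go.

Things in the scene. Friction and masses are not known exactly. Their poses are not given: they have to be found in the camera images.
- syrup_mid (a point): Tall amber glass syrup bottle with paper label and white screw cap, 98 mm high; body 44 mm across up to 64 mm, cap 29 mm across from 79 mm up; 0.1 to 0.2 kg. This point is on its axis half-way up; z points up along its axis.
- jar_mid (a point): White plastic tablet jar, 64 mm high, body 48 mm across up to 46 mm, ribbed screw cap 47 mm across above; 0.05 to 0.1 kg. This point is on its axis half-way up; z points up along its axis.
- dropper_mid (a point): Small amber glass dropper bottle with paper label, black collar and rubber teat, 84 mm high; body 38 mm across up to 50 mm, narrow above; 60 g. This point is on its axis half-way up; z points up along its axis.
- carton_mid (a point): Upright brown cardboard medicine carton with a white band, 34 x 34 x 64 mm high, 40 g, sides along its x and y to within 0.1 rad of the rail's. This point is on its axis half-way up; z points up along its axis.
- tray_syrup: Fixed shallow square tray of grey plastic, 70 x 70 mm outside, 10 mm high, walls and floor 3 mm; origin under its centre, axes as the rail's. One of four alike in the row on the rail, in a shuffled place; the syrup bottle stands in it at the start.
- tray_jar: Fixed shallow square tray of grey plastic, 70 x 70 mm outside, 10 mm high, walls and floor 3 mm; origin under its centre, axes as the rail's. One of four alike in the row on the rail, in a shuffled place; the tablet jar stands in it at the start.
- tray_dropper: Fixed shallow square tray of grey plastic, 70 x 70 mm outside, 10 mm high, walls and floor 3 mm; origin under its centre, axes as the rail's. One of four alike in the row on the rail, in a shuffled place; the dropper bottle stands in it at the start.
- tray_carton: Fixed shallow square tray of grey plastic, 70 x 70 mm outside, 10 mm high, walls and floor 3 mm; origin under its centre, axes as the rail's. One of four alike in the row on the rail, in a shuffled place; the carton stands in it at the start.
- rail: Fixed aluminium rail plate, 92 mm (x) by 330 mm (y), 8 mm thick with 14 mm lips, on which the four trays stand. Origin under its centre, at table level; y runs along the row, to the left seen from the robot. Tray centres lie at y = +114, +38, -38, -114 mm; things in the trays stand 11 mm above the origin, tray rims are 18 mm above it. It may lie nearer to or farther from the robot than the rack.
- rack: Fixed hand-out rack: light wooden block 88 mm (x) by 312 mm (y) by 12 mm high, with four round wells 66 mm across and 8 mm deep (floor 4 mm above the origin) centred at x = 0, y = +114, +38, -38, -114 mm, and a steel carrying loop 76 mm high at each end (y = +-168 mm). Origin under its centre, at table level; y runs along the row, to the left seen from the robot. Every medicine fits every well.
Things that resemble listed ones, but are neither listed nor needed, are in the scene too. What is shaped like the part that bears dropper_mid but yellow is not meant.

How it is judged (in metres and radians):
At the end, for the whole second after the job is handed in: Each of the four medicines is in the rack well whose place from the left equals its tray's place from the left on the rail: within 16 mm of the well's centre along the rack's x and y, down on the well floor within 5 mm, upright within 0.1 rad, at rest (under 0.02 m/s) and released (((y of tray_syrup in the frame of rail between 0.084 and 0.144 m and y of syrup_mid in the frame of rack between 0.098 and 0.13 m) or (y of tray_syrup in the frame of rail between 0.008 and 0.068 m and y of syrup_mid in the frame of rack between 0.022 and 0.054 m) or (y of tray_syrup in the frame of rail between -0.068 and -0.008 m and y of syrup_mid in the frame of rack between -0.054 and -0.022 m) or (y of tray_syrup in the frame of rail between -0.144 and -0.084 m and y of syrup_mid in the frame of rack between -0.13 and -0.098 m)) and x of syrup_mid in the frame of rack between -0.016 and 0.016 m and z of syrup_mid in the frame of rack between 0.048 and 0.058 m and angle between each of syrup_mid, jar_mid, dropper_mid, carton_mid's own z axis and vertical below 0.1 rad and linear speed of each of syrup, jar, dropper, carton below 0.02 m/s and ((y of tray_jar in the frame of rail between 0.084 and 0.144 m and y of jar_mid in the frame of rack between 0.098 and 0.13 m) or (y of tray_jar in the frame of rail between 0.008 and 0.068 m and y of jar_mid in the frame of rack between 0.022 and 0.054 m) or (y of tray_jar in the frame of rail between -0.068 and -0.008 m and y of jar_mid in the frame of rack between -0.054 and -0.022 m) or (y of tray_jar in the frame of rail between -0.144 and -0.084 m and y of jar_mid in the frame of rack between -0.13 and -0.098 m)) and x of jar_mid in the frame of rack between -0.016 and 0.016 m and z of jar_mid in the frame of rack between 0.031 and 0.041 m and ((y of tray_dropper in the frame of rail between 0.084 and 0.144 m and y of dropper_mid in the frame of rack between 0.098 and 0.13 m) or (y of tray_dropper in the frame of rail between 0.008 and 0.068 m and y of dropper_mid in the frame of rack between 0.022 and 0.054 m) or (y of tray_dropper in the frame of rail between -0.068 and -0.008 m and y of dropper_mid in the frame of rack between -0.054 and -0.022 m) or (y of tray_dropper in the frame of rail between -0.144 and -0.084 m and y of dropper_mid in the frame of rack between -0.13 and -0.098 m)) and x of dropper_mid in the frame of rack between -0.016 and 0.016 m and z of dropper_mid in the frame of rack between 0.041 and 0.051 m and ((y of tray_carton in the frame of rail between 0.084 and 0.144 m and y of carton_mid in the frame of rack between 0.098 and 0.13 m) or (y of tray_carton in the frame of rail between 0.008 and 0.068 m and y of carton_mid in the frame of rack between 0.022 and 0.054 m) or (y of tray_carton in the frame of rail between -0.068 and -0.008 m and y of carton_mid in the frame of rack between -0.054 and -0.022 m) or (y of tray_carton in the frame of rail between -0.144 and -0.084 m and y of carton_mid in the frame of rack between -0.13 and -0.098 m)) and x of carton_mid in the frame of rack between -0.016 and 0.016 m and z of carton_mid in the frame of rack between 0.031 and 0.041 m); the robot touches nothing.
It fails at once if a medicine is knocked over (leans more than 40 degrees) (angle between any of syrup_mid, jar_mid, dropper_mid, carton_mid's own z axis and vertical above 0.7 rad).
It fails at once if a medicine is dropped into the rack (lands faster than 0.7 m/s, a fall of more than about 25 mm) ((x of syrup_mid in the frame of rack between -0.05 and 0.05 m and y of syrup_mid in the frame of rack between -0.16 and 0.16 m and z of syrup_mid in the frame of rack below 0.063 m and linear speed of syrup above 0.7 m/s) or (x of jar_mid in the frame of rack between -0.05 and 0.05 m and y of jar_mid in the frame of rack between -0.16 and 0.16 m and z of jar_mid in the frame of rack below 0.046 m and linear speed of jar above 0.7 m/s) or (x of dropper_mid in the frame of rack between -0.05 and 0.05 m and y of dropper_mid in the frame of rack between -0.16 and 0.16 m and z of dropper_mid in the frame of rack below 0.056 m and linear speed of dropper above 0.7 m/s) or (x of carton_mid in the frame of rack between -0.05 and 0.05 m and y of carton_mid in the frame of rack between -0.16 and 0.16 m and z of carton_mid in the frame of rack below 0.046 m and linear speed of carton above 0.7 m/s)).
It also fails if it takes over 90 s, if anything falls off the work surface, if the arm or the gripper's body presses on something with over 40 N, if the wrist force passes 120 N, or if a joint passes its speed limit or range.

## Working session

There is one attempt and no reset: what is moved stays moved. The work goes in short steps, Python scripts to look and compute and a tool call to move; the robot and the scene stay as the last step left them, time stands still between calls to the robot, and variables do not carry over. Pictures are saved under pics/ and viewed, and the job is handed in when it is done.

Besides the shell and the picture viewer there is one more tool, called in YAML: its name, and indented under it one key for each argument. move_arm: Moves the arm, as the interface text tells. Its arguments: {"type":"object","properties":{"rows":{"type":"array"},"force":{"type":"number"}},"required":["rows"]}

```bash
ls; mkdir -p pics; python3 - <<'E'
from station import *
import cv2
s=state()
for k in s: print(k,s[k])
for n in ["side","top","wrist"]:
    c=capture(n); cv2.imwrite(f"pics/{n}0.png",c["img"][:,:,::-1]); print(n,c["mtx"],c["world_to_cam"])
E
```

```text
pics
time_s 0.0
joint_positions [-1.37790505  0.46946937 -0.04860902  1.53374633  0.02411541  1.14101305
 -0.08227446]
qvel [ 0.0003258   0.00013176  0.00096604 -0.00043495 -0.00043044  0.00068177
  0.00047399]
joint_efforts [ 2.01526706e-05 -5.07969761e+01 -8.07630457e-02 -2.36156237e+01
 -6.14472921e-02  3.81367444e-02  1.89642960e-04]
tool_pos [148.33327833 657.85015433 221.45849074]
tcp_rot [[ 2.19901578e-01 -3.67057605e-04 -9.75521994e-01]
 [ 9.75519914e-01 -2.01657499e-03  2.19901867e-01]
 [-2.04792991e-03 -9.99997899e-01 -8.53760183e-05]]
force [-0.19551238 -0.32615743 -0.37908195]
moment [-0.0197965   0.00931387 -0.01051218]
opening 0.9969320195436535
side [[425.62229911   0.         254.0173257 ]
 [  0.         425.62229911 190.65482808]
 [  0.           0.           1.        ]] [[-9.75139276e-01 -2.20384762e-01 -2.31073582e-02  4.98709451e+02]
 [-9.39463174e-02  5.05608350e-01 -8.57632955e-01  1.22237465e+02]
 [ 2.00692508e-01 -8.34140728e-01 -5.13742896e-01  7.06916835e+02]
 [ 0.00000000e+00  0.00000000e+00  0.00000000e+00  1.00000000e+00]]
top [[370.66601796   0.         250.1495563 ]
 [  0.         370.66601796 192.15112838]
 [  0.           0.           1.        ]] [[-2.16028220e-02 -9.99620019e-01 -1.71212060e-02 -2.66188545e+01]
 [-9.88997741e-01  2.38737639e-02 -1.45991477e-01  5.27669999e+02]
 [ 1.46344750e-01  1.37790062e-02 -9.89137682e-01  6.39201684e+02]
 [ 0.00000000e+00  0.00000000e+00  0.00000000e+00  1.00000000e+00]]
wrist [[297.31863964   0.         261.93757145]
 [  0.         297.31863964 191.24246434]
 [  0.           0.           1.        ]] [[ 2.20013929e-01  9.75496350e-01 -8.61885865e-04 -6.75840403e+02]
 [ 9.42921820e-01 -2.12440469e-01  2.56451727e-01 -3.02715374e+01]
 [ 2.49984624e-01 -5.72356430e-02 -9.66556656e-01  3.88731380e+02]
 [ 0.00000000e+00  0.00000000e+00  0.00000000e+00  1.00000000e+00]]
```

View pics/side0.png

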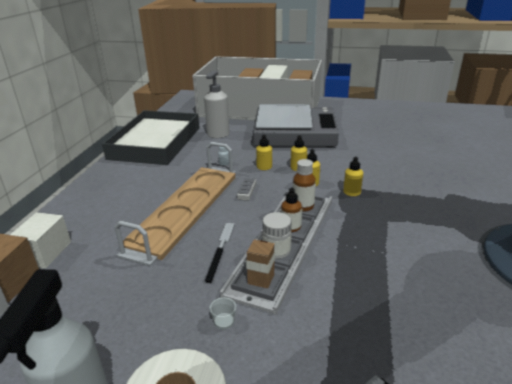

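View pics/top0.png

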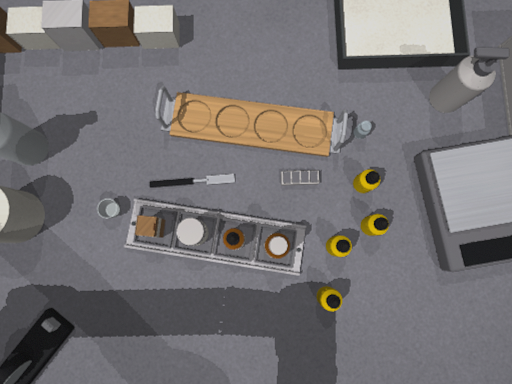

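View pics/wrist0.png

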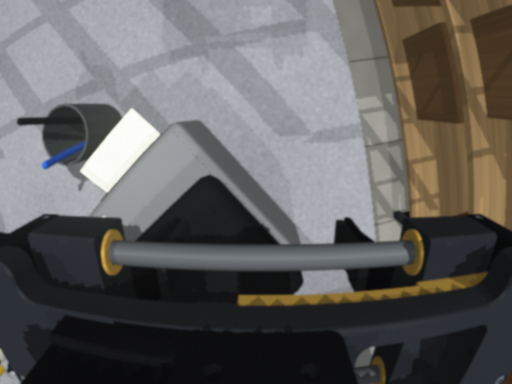

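```bash
python3 - <<'E'
import station
print([ (k,getattr(station,k)) for k in dir(station) if not k.startswith('_')])
from station import *
for cam in ["top","side"]:
    for t in ["syrup_mid","jar_mid","dropper_mid","carton_mid","rail","rack","tray_syrup","tray_jar"]:
        print(cam,t,[(round(d["score"],2),[round(float(v),1) for v in d["position"]]) for d in tip_of(t,cam)])
        print("   ",[(round(d["score"],2),[round(float(v)) for v in d["bbox"]]) for d in boxes_of(t,cam)])
E
```

```text
[('IKError', <class 'station.IKError'>), ('boxes_of', <function make.<locals>.keyed.<locals>.call at 0x7f68d2aac7c0>), ('capture', <function make.<locals>.drawn_camera at 0x7f68d2aac0e0>), ('finish_job', <function connect.<locals>.done at 0x7f68d2a23740>), ('state', <function make.<locals>.<lambda> at 0x7f68d2aac5e0>), ('tcp_to_grasp', -18.700000000000003), ('tip_of', <function make.<locals>.keyed.<locals>.call at 0x7f68d2aac9a0>)]
top syrup_mid [(0.87, [275.4, 246.6])]
    [(0.71, [260, 232, 291, 258])]
top jar_mid [(0.77, [194.5, 229.7]), (0.4, [158.6, 224.6])]
    [(0.89, [176, 218, 207, 246])]
top dropper_mid [(0.95, [331.8, 300.0]), (0.95, [339.9, 243.3]), (0.83, [376.3, 223.9]), (0.59, [234.3, 237.2])]
    [(0.96, [322, 233, 351, 256]), (0.93, [223, 230, 245, 248]), (0.9, [352, 170, 382, 192]), (0.87, [320, 286, 344, 314]), (0.71, [359, 213, 388, 236])]
top carton_mid [(0.71, [150.3, 226.5])]
    [(0.72, [225, 230, 246, 252]), (0.59, [134, 216, 167, 236])]
top rail [(0.87, [212.5, 239.3]), (0.71, [194.3, 231.0])]
    [(0.62, [124, 202, 304, 278])]
top rack [(0.76, [251.9, 125.9
[... 349 characters left out ...]
292, 260]), (0.66, [288, 217, 315, 242])]
side dropper_mid [(0.87, [350.3, 175.5]), (0.86, [297.6, 152.4]), (0.7, [292.7, 209.3]), (0.63, [311.9, 165.5]), (0.61, [263.5, 151.1])]
    [(0.89, [256, 136, 271, 170]), (0.87, [292, 135, 308, 170]), (0.7, [282, 188, 300, 232]), (0.66, [343, 158, 364, 197]), (0.47, [303, 197, 325, 216])]
side carton_mid [(0.58, [261.9, 265.1])]
    [(0.69, [248, 243, 275, 290])]
side rail [(0.46, [275.0, 234.3])]
    [(0.89, [222, 200, 333, 313])]
side rack [(0.56, [184.8, 208.3])]
    [(0.85, [114, 144, 236, 264]), (0.23, [294, 160, 315, 210])]
side tray_syrup [(0.76, [304.4, 206.6])]
    []
side tray_jar [(0.88, [275.8, 252.3])]
    [(0.67, [274, 240, 305, 272])]
```

```bash
cat > h.py <<'E'
from station import *
import numpy as np, cv2
def proj(c,P):
    P=np.atleast_2d(P); q=P@c["world_to_cam"][:3,:3].T+c["world_to_cam"][:3,3]
    u=q@c["mtx"].T; return u[:,:2]/u[:,2:]
def back(c,uv,z):
    R=c["world_to_cam"][:3,:3];t=c["world_to_cam"][:3,3]
    o=-R.T@t; d=R.T@np.linalg.solve(c["mtx"],[uv[0],uv[1],1.]); return o+d*(z-o[2])/d[2]
E
python3 - <<'E'
from h import *
c=capture("top"); s=capture("side")
im=c["img"][:,:,::-1]
cv2.imwrite("pics/rail1.png",cv2.resize(im[190:290,115:315],None,fx=4,fy=4,interpolation=cv2.INTER_CUBIC))
cv2.imwrite("pics/rack1.png",cv2.resize(im[70:170,150:350],None,fx=4,fy=4,interpolation=cv2.INTER_CUBIC))
cv2.imwrite("pics/side1.png",cv2.resize(s["img"][130:330,100:370,::-1],None,fx=2.9,fy=2.9,interpolation=cv2.INTER_CUBIC))
for n,cc in (("top",c),("side",s)): print(-cc["world_to_cam"][:3,:3].T@cc["world_to_cam"][:3,3])
E
```

```text
[427.74558436 -48.01377274 708.83804722]
[355.9220199  637.77180417 479.53223838]
```

View pics/rail1.png

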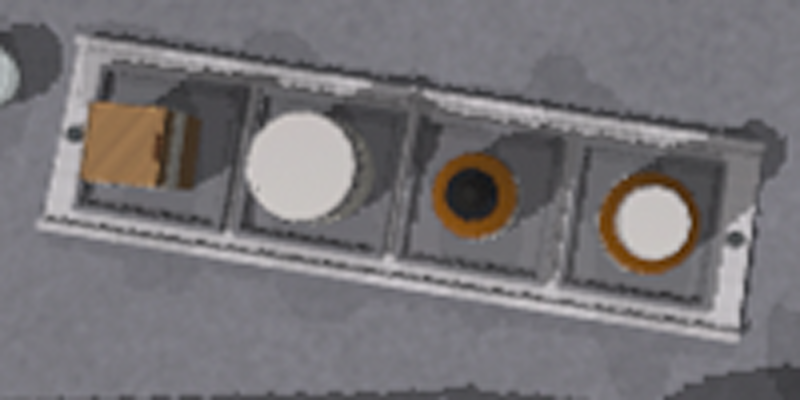

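View pics/rack1.png

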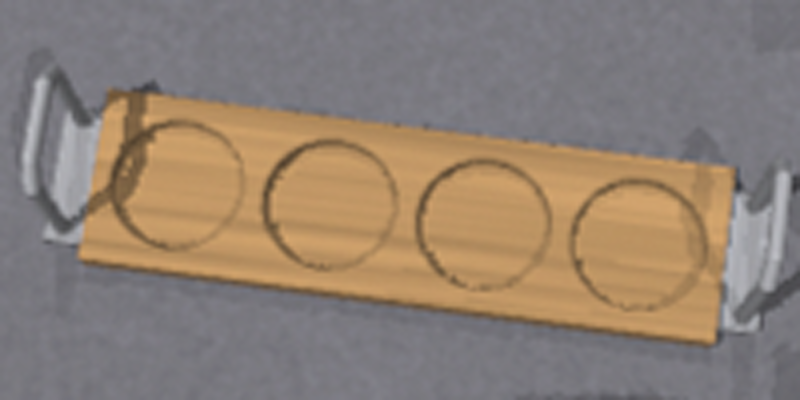

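View pics/side1.png

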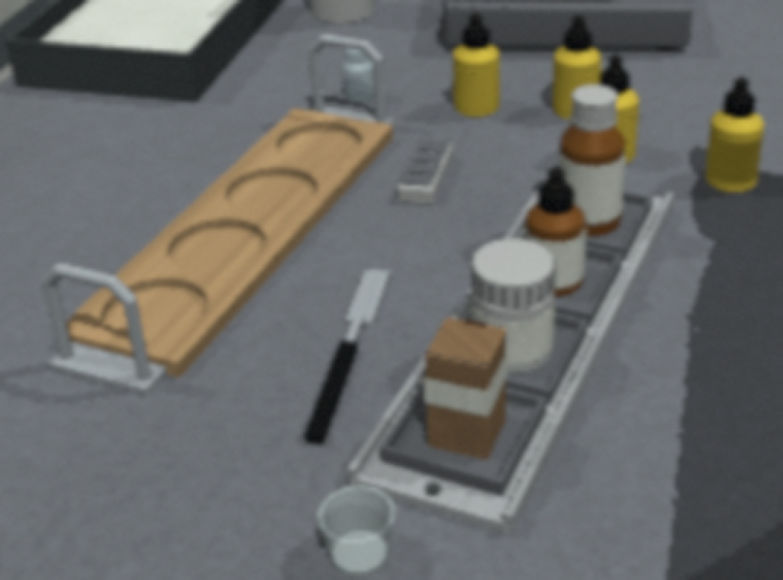

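```bash
cat > m1.py <<'E'
from h import *
from scipy.optimize import least_squares
c=capture("top"); s=capture("side")
f=lambda p,o:((np.array(p)+.5)/4-.5+np.array(o))
R0=(115,190);K0=(150,70)
def fit(model,uv,z):
    P=np.array([back(c,q,z)[:2] for q in uv]); M=np.array(model,float)
    r=lambda p:((np.c_[np.cos(p[2])*M[:,0]-np.sin(p[2])*M[:,1]+p[0],np.sin(p[2])*M[:,0]+np.cos(p[2])*M[:,1]+p[1]])-P).ravel()
    a=least_squares(r,[*P.mean(0),0]); return a.x,np.round(a.fun,1)
W=[(0,114),(0,38),(0,-38),(0,-114)]
cor=lambda a,b:[(a,b),(a,-b),(-a,-b),(-a,b)]
print("rack wells",*fit(W,[f(p,K0) for p in [(179,186),(331,205),(484,225),(639,246)]],12))
print("rack cor",*fit(cor(44,156),[f(p,K0) for p in [(110,90),(735,168),(716,345),(80,263)]],12))
for z in (8,14): print("rail cor",z,*fit(cor(46,165),[f(p,R0) for p in [(80,37),(762,148),(740,340),(38,230)]],z))
for n,p,z in [("carton",(124,145),75),("jar",(301,166),75),("teat",(471,193),92),("dropbody",(475,195),60),("syrcap",(655,221),109),("syrbody",(649,222),74)]:
    P=back(c,f(p,R0),z);print(n,P.round(1),"side proj top",proj(s,P).round(1), "mid", proj(s,[*P[:2],11+{"c":32,"j":32,"t":42,"d":42,"s":49}[n[0]]]).round(1))
q=fit(W,[f(p,K0) for p in [(179,186),(331,205),(484,225),(639,246)]],12)[0]
for w in W:
    a=q[2];P=[np.cos(a)*w[0]-np.sin(a)*w[1]+q[0],np.sin(a)*w[0]+np.cos(a)*w[1]+q[1],12];print("well",np.round(P,1),proj(s,P).round(1))
E
python3 m1.py
```

```text
rack wells [ 6.66388277e+02 -4.38780710e+01 -1.62109532e-01] [ 0.3  0.6 -0.2  0.2 -0.2 -0.3  0.1 -0.5]
rack cor [ 6.66377362e+02 -4.40586596e+01 -1.58298915e-01] [-0.7  0.7 -0.8 -0.6  0.7 -0.6  0.9  0.5]
rail cor 8 [ 4.48780583e+02  2.95026440e+01 -1.78498857e-01] [-0.4  0.3  1.3 -0.8 -1.1  1.6  0.2 -1. ]
rail cor 14 [ 4.48600499e+02  2.88390121e+01 -1.78498858e-01] [ 0.2  1.6  1.5 -2.3 -1.7  0.2  0.   0.4]
carton [467.4 141.2  75. ] side proj top [[260.7 247.1]] mid [[261.  263.3]]
jar [456.8  65.1  75. ] side proj top [[276.5 219.6]] mid [[276.4 235.1]]
teat [443.3  -8.4  92. ] side proj top [[291.3 189.2]] mid [[290.8 207.6]]
dropbody [443.2  -8.1  60. ] side proj top [[290.9 204.5]] mid [[290.8 207.7]]
syrcap [430.1 -83.  109. ] side proj top [[304.2 162.4]] mid [[303.2 184.7]]
syrbody [429.9 -82.5  74. ] side proj top [[303.6 178.6]] mid [[303.3 184.9]]
well [684.8  68.6  12. ] [[153.5 235.5]]
well [672.5  -6.4  12. ] [[175.1 213.7]]
well [660.3 -81.4  12. ] [[193.8 194.8]]
well [ 648.  -156.4   12. ] [[210.2 178.3]]
```

move_arm:
  rows:
    - [[0,-1,0],[0,0.23,0],100]
    - [[0,-1,0],[0,0.23,0],100]
    - [[0,-1,0],[0,0.23,0],100]
    - [[0,-1,0],[0,0.23,0],100]
    - [[0,0,0],[0,0.23,0],100]
    - [[0,0,0],[0,0.23,0],100]
    - [[0,0,0],[0,0.23,0],100]
    - [[0,0,0],[0,0.23,0],100]
    - [[0,0,0],[0,0.23,0],100]
    - [[0,0,0],[0,0.23,0],100]
    - [[0,0,0],[0,0.23,0],100]
    - [[0,0,0],[0,0.23,0],100]
    - [[0,0,0],[0,0,0],100]
  force: 15

```text
time_s: 3.03
tool_pos: [148.4, 658.5, 302.5]
tcp_rot: [[0.995, 0.0, 0.098], [-0.098, -0.0, 0.995], [0.0, -1.0, -0.0]]
force: [-0.6, -0.0, -0.7]
opening: 1.003
```

move_arm:
  rows:
    - [[0.76,0,-1],[0,0,0],100]
    - [[0.76,0,-1],[0,0,0],100]
    - [[0.76,0,-1],[0,0,0],100]
    - [[0.76,0,-1],[0,0,0],100]
    - [[0.76,0,-1],[0,0,0],100]
    - [[0.76,0,-1],[0,0,0],100]
    - [[0.76,0,-1],[0,0,0],100]
    - [[0.76,0,-1],[0,0,0],100]
    - [[0.76,0,-1],[0,0,0],100]
    - [[0.76,0,-1],[0,0,0],100]
    - [[0.76,0,-1],[0,0,0],100]
    - [[0.76,0,-1],[0,0,0],100]
    - [[0.76,0,-1],[0,0,0],100]
    - [[0.76,0,-1],[0,0,0],100]
    - [[0.76,0,-1],[0,0,0],100]
    - [[0.76,0,-1],[0,0,0],100]
    - [[0.76,0,-1],[0,0,0],100]
    - [[0.76,0,-1],[0,0,0],100]
    - [[0.76,0,-1],[0,0,0],100]
    - [[0,0,0],[0,0,0],100]

```text
time_s: 4.7
tool_pos: [402.2, 247.5, 303.1]
tcp_rot: [[0.995, 0.002, 0.101], [-0.101, -0.001, 0.995], [0.002, -1.0, -0.001]]
force: [0.3, 0.1, -0.6]
opening: 0.998
```

```bash
cat > go.py <<'E'
# usage: go.py x y z yaw  -> needed shift in tool units, turn units
import sys; from h import *
st=state(); R=np.array(st["tcp_rot"]);p=np.array(st["tool_pos"])
t=np.array([float(v) for v in sys.argv[1:4]]);yaw=float(sys.argv[4])
c,s=np.cos(yaw),np.sin(yaw); G=np.array([[c,0,-s],[s,0,c],[0,-1,0]])
print("t",st["time_s"],"pos",p.round(1),"yaw",round(float(np.arctan2(R[1,0],R[0,0])),3),"open",round(st["opening"],3),"force",np.round(st["force"],1))
print("turn units",(cv2.Rodrigues(R.T@G)[0].ravel()/np.radians(30)).round(3),"shift now-axes",(R.T@(t-p)/20).round(3),"shift after-turn axes",(G.T@(t-p)/20).round(3))
E
python3 go.py 467 141 140 -0.12
```

```text
t 4.7 pos [402.2 247.5 303.1] yaw -0.101 open 0.998 force [ 0.3  0.1 -0.6]
turn units [0.001 0.036 0.003] shift now-axes [ 3.747  8.164 -4.967] shift after-turn axes [ 3.854  8.154 -4.9  ]
```

move_arm:
  rows:
    - [[0,0,0],[0,0.036,0],100]
    - [[0.77,0,-0.98],[0,0,0],100]
    - [[0.77,0,-0.98],[0,0,0],100]
    - [[0.77,0,-0.98],[0,0,0],100]
    - [[0.77,0,-0.98],[0,0,0],100]
    - [[0.77,0.4,-0.98],[0,0,0],100]
    - [[0,1,0],[0,0,0],100]
    - [[0,1,0],[0,0,0],100]
    - [[0,1,0],[0,0,0],100]
    - [[0,1,0],[0,0,0],100]
    - [[0,1,0],[0,0,0],100]
    - [[0,1,0],[0,0,0],100]
    - [[0,1,0],[0,0,0],100]
    - [[0,0.5,0],[0,0,0],100]
    - [[0,0,0],[0,0,0],100]
    - [[0,0,0],[0,0,0],100]

```text
time_s: 6.03
tool_pos: [464.7, 147.1, 144.6]
tcp_rot: [[0.994, -0.0, 0.113], [-0.113, -0.0, 0.994], [-0.0, -1.0, -0.0]]
force: [0.2, -0.4, 0.4]
opening: 0.999
```

```bash
python3 go.py 467.4 141 28 -0.12; python3 - <<'E'
from h import *
st=state(); p=np.array(st["tool_pos"])
for n in ("wrist","top","side"):
    c=capture(n); cv2.imwrite(f"pics/{n}2.png",c["img"][:,:,::-1])
E
```

```text
t 6.0333 pos [464.7 147.1 144.6] yaw -0.113 open 0.999 force [ 0.2 -0.4  0.4]
turn units [ 0.     0.013 -0.001] shift now-axes [ 0.171  5.83  -0.286] shift after-turn axes [ 0.171  5.83  -0.286]
```

View pics/wrist2.png

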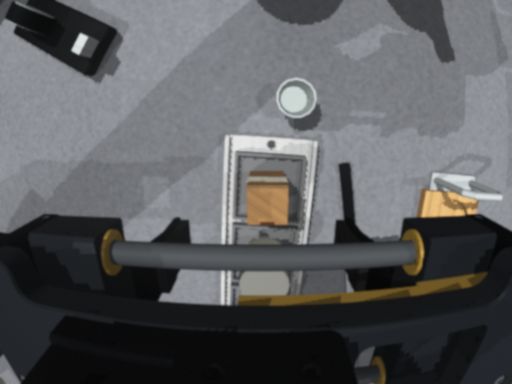

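View pics/side2.png

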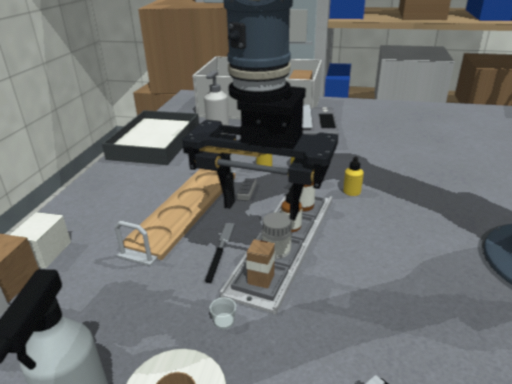

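```bash
python3 go.py 467.4 141 28 -0.12; cat >> h.py <<'E'
def fproj(c,P):
    P=np.atleast_2d(P); q=P@c["world_to_cam"][:3,:3].T+c["world_to_cam"][:3,3]
    th=np.arctan2(np.hypot(q[:,0],q[:,1]),q[:,2]); r=th*c["mtx"][0,0]; ph=np.arctan2(q[:,1],q[:,0])
    return np.c_[c["mtx"][0,2]+r*np.cos(ph),c["mtx"][1,2]+r*np.sin(ph)]
def fback(c,uv,z):
    K=c["mtx"];d=np.array([uv[0]-K[0,2],uv[1]-K[1,2]]);r=np.hypot(*d);th=r/K[0,0]
    v=np.array([*(np.sin(th)*d/max(r,1e-9)),np.cos(th)]);R=c["world_to_cam"][:3,:3];t=c["world_to_cam"][:3,3]
    o=-R.T@t;d=R.T@v;return o+d*(z-o[2])/d[2]
E
python3 - <<'E'
from h import *
c=capture("wrist"); s=capture("side"); p=state()["tool_pos"]; print(p,proj(s,p),fproj(c,p))
for t in ("carton_mid","jar_mid"):
    print(t,[(round(d["score"],2),np.round(d["position"],1),fback(c,d["position"],43).round(1)) for d in tip_of(t,"wrist")])
print("expected",fproj(c,[467.4,141.2,75]),fproj(c,[456.8,65.1,75]))
cv2.imwrite("pics/w3.png",cv2.resize(c["img"][100:320,180:380,::-1],None,fx=3,fy=2.7,interpolation=cv2.INTER_CUBIC))
E
```

```text
t 6.1833 pos [465.6 146.9 145.7] yaw -0.114 open 0.999 force [0.  0.1 0.9]
turn units [-0.003  0.011  0.004] shift now-axes [ 0.113  5.885 -0.295] shift after-turn axes [ 0.126  5.885 -0.284]
[465.34314461 146.74998619 145.52378684] [[260.5314399  210.35198557]] [[262.00439624 238.53991261]]
carton_mid [(0.96, array([264.7, 193.6]), array([467.9, 146.2,  43. ]))]
jar_mid []
expected [[265.13363215 209.67058233]] [[262.7923592  288.49652419]]
```

View pics/w3.png

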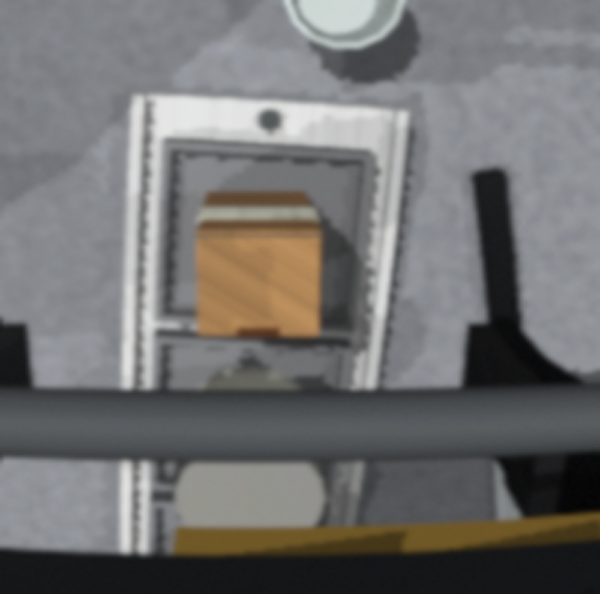

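move_arm:
  rows:
    - [[0.1,0,-0.19],[0,0.011,0],100]
    - [[0,1,0],[0,0,0],100]
    - [[0,1,0],[0,0,0],100]
    - [[0,1,0],[0,0,0],100]
    - [[0,1,0],[0,0,0],100]
    - [[0,0.8,0],[0,0,0],100]
    - [[0,0.6,0],[0,0,0],100]
    - [[0,0.4,0],[0,0,0],100]
    - [[0,0.15,0],[0,0,0],100]
    - [[0,0,0],[0,0,0],100]
    - [[0,0,0],[0,0,0],100]

```text
time_s: 7.3
tool_pos: [466.7, 142.3, 26.0]
tcp_rot: [[0.993, 0.001, 0.121], [-0.121, 0.0, 0.993], [0.001, -1.0, 0.001]]
force: [-0.3, -0.2, 0.5]
opening: 1.001
```

```bash
python3 go.py 467.4 143 26 -0.12
```

```text
t 7.3 pos [466.7 142.3  26. ] yaw -0.121 open 1.001 force [-0.3 -0.2  0.5]
turn units [-0.001 -0.002  0.001] shift now-axes [ 0.029 -0.     0.037] shift after-turn axes [ 0.029 -0.     0.037]
```

move_arm:
  rows:
    - [[0,0,0],[0,0,0],60]
    - [[0,0,0],[0,0,0],60]
    - [[0,0,0],[0,0,0],50]
    - [[0,0,0],[0,0,0],45]
    - [[0,0,0],[0,0,0],40]
    - [[0,0,0],[0,0,0],36]
    - [[0,0,0],[0,0,0],32]
    - [[0,0,0],[0,0,0],30]
    - [[0,0,0],[0,0,0],30]
    - [[0,0,0],[0,0,0],30]
    - [[0,0,0],[0,0,0],30]
  force: 10

```text
time_s: 8.22
tool_pos: [466.3, 142.3, 25.5]
tcp_rot: [[0.993, 0.0, 0.12], [-0.12, 0.0, 0.993], [0.0, -1.0, 0.0]]
force: [-0.6, 0.5, 0.1]
opening: 0.39
```

move_arm:
  rows:
    - [[0,-0.3,0],[0,0,0],30]
    - [[0,-0.7,0],[0,0,0],30]
    - [[0,-1,0],[0,0,0],30]
    - [[0,-1,0],[0,0,0],30]
    - [[0.5,0,-0.1],[0,0,0],30]
    - [[0.94,0,-0.2],[0,0,0],30]
    - [[0.94,0,-0.2],[0,0,0],30]
    - [[0.94,0,-0.2],[0,0,0],30]
    - [[0.94,0,-0.2],[0,0,0],30]
    - [[0.94,0,-0.2],[0,0,0],30]
    - [[0.94,0,-0.2],[0,0,0],30]
    - [[0.94,0,-0.2],[0,0,0],30]
    - [[0.94,0,-0.2],[0,0,0],30]
    - [[0.94,0,-0.2],[0,0,0],30]
    - [[0.94,0,-0.2],[0,0,0],30]
    - [[0.94,0,-0.2],[0,0,0],30]
    - [[0.5,0,-0.1],[0,0,0],30]
    - [[0,0,0],[0,0,0],30]
    - [[0,0,0],[0,0,0],30]

```text
time_s: 9.8
tool_pos: [685.0, 67.0, 84.7]
tcp_rot: [[0.993, -0.002, 0.121], [-0.121, -0.0, 0.993], [-0.002, -1.0, -0.0]]
force: [-0.5, 0.2, -0.3]
opening: 0.388
```

```bash
python3 - <<'E'
from h import *
for n in ("top","side"):
    c=capture(n); cv2.imwrite(f"pics/{n}4.png",c["img"][:,:,::-1])
E
python3 go.py 685 68.6 19 -0.12
```

```text
t 9.9 pos [684.4  68.   85. ] yaw -0.12 open 0.39 force [-0.3  0.8 -0.3]
turn units [-0.001 -0.    -0.004] shift now-axes [0.035 3.301 0.031] shift after-turn axes [0.029 3.301 0.032]
```

View pics/side4.png

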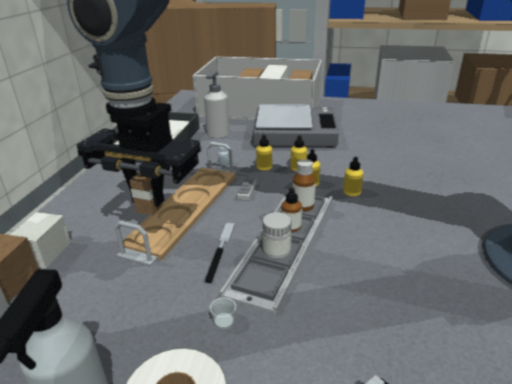

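move_arm:
  rows:
    - [[0,0.8,0],[0,0,0],30]
    - [[0,0.8,0],[0,0,0],30]
    - [[0,0.6,0],[0,0,0],30]
    - [[0,0.4,0],[0,0,0],30]
    - [[0,0.3,0],[0,0,0],30]
    - [[0,0.2,0],[0,0,0],30]
    - [[0,0.1,0],[0,0,0],30]
    - [[0,0.1,0],[0,0,0],30]
    - [[0,0,0],[0,0,0],30]
    - [[0,0,0],[0,0,0],30]

```text
time_s: 10.73
tool_pos: [685.9, 67.3, 19.9]
tcp_rot: [[0.993, 0.001, 0.121], [-0.121, 0.0, 0.993], [0.001, -1.0, 0.0]]
force: [0.7, -0.6, -1.1]
opening: 0.392
```

move_arm:
  rows:
    - [[0,0.05,0],[0,0,0],30]
    - [[0,0,0],[0,0,0],38]
    - [[0,0,0],[0,0,0],42]
    - [[0,0,0],[0,0,0],46]
    - [[0,0,0],[0,0,0],55]
    - [[0,0,0],[0,0,0],75]
    - [[0,0,0],[0,0,0],95]
    - [[0,0,0],[0,0,0],95]
    - [[0,0,0],[0,0,0],95]
    - [[0,-0.5,0],[0,0,0],95]
    - [[0,-1,0],[0,0,0],95]
    - [[0,-1,0],[0,0,0],95]
    - [[0,-1,0],[0,0,0],95]
    - [[0,-1,0],[0,0,0],95]
    - [[0,-0.8,0],[0,0,0],95]
    - [[0,0,0],[0,0,0],95]

```text
time_s: 12.07
tool_pos: [688.2, 67.1, 129.4]
tcp_rot: [[0.993, 0.008, 0.121], [-0.121, 0.001, 0.993], [0.007, -1.0, 0.002]]
force: [1.8, -0.9, 0.8]
opening: 0.951
```

```bash
python3 go.py 456.8 66 120 -0.17; python3 - <<'E'
from h import *
for n in ("side","wrist"):
    c=capture(n); cv2.imwrite(f"pics/{n}5.png",c["img"][:,:,::-1])
E
```

```text
t 12.0667 pos [688.2  67.1 129.4] yaw -0.121 open 0.951 force [ 1.8 -0.9  0.8]
turn units [-0.004  0.094  0.014] shift now-axes [-11.484   0.382  -1.452] shift after-turn axes [-11.395   0.471  -2.013]
```

View pics/side5.png

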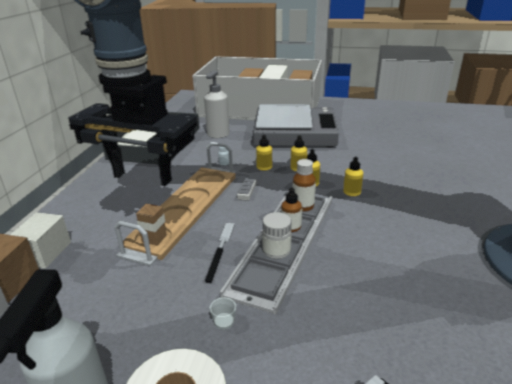

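View pics/wrist5.png

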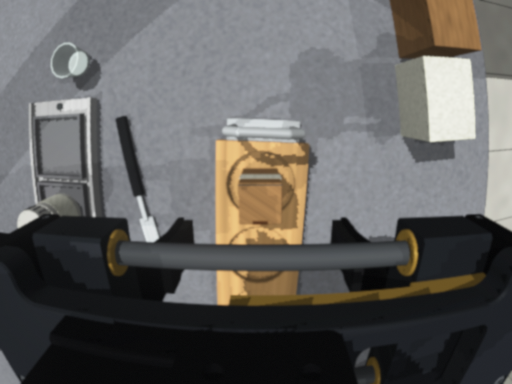

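move_arm:
  rows:
    - [[-0.4,0,0],[0,0.094,0],100]
    - [[-0.95,0,-0.17],[0,0,0],100]
    - [[-0.95,0,-0.17],[0,0,0],100]
    - [[-0.95,0,-0.17],[0,0,0],100]
    - [[-0.95,0,-0.17],[0,0,0],100]
    - [[-0.95,0,-0.17],[0,0,0],100]
    - [[-0.95,0,-0.17],[0,0,0],100]
    - [[-0.95,0,-0.17],[0,0,0],100]
    - [[-0.95,0,-0.17],[0,0,0],100]
    - [[-0.95,0,-0.17],[0,0,0],100]
    - [[-0.95,0,-0.17],[0,0,0],100]
    - [[-0.95,0,-0.17],[0,0,0],100]
    - [[-0.55,0.3,-0.1],[0,0,0],100]
    - [[0,0,0],[0,0,0],100]
    - [[0,0,0],[0,0,0],100]

```text
time_s: 13.42
tool_pos: [453.5, 66.8, 118.0]
tcp_rot: [[0.986, -0.001, 0.169], [-0.169, -0.0, 0.986], [-0.001, -1.0, -0.0]]
force: [0.5, 0.3, 0.7]
opening: 0.998
```

```bash
python3 - <<'E'
from h import *
c=capture("wrist"); s=capture("top")
cv2.imwrite("pics/w6.png",cv2.resize(c["img"][100:320,180:380,::-1],None,fx=3,fy=2.7,interpolation=cv2.INTER_CUBIC))
cv2.imwrite("pics/t6.png",cv2.resize(s["img"][60:300,110:360,::-1],None,fx=2.5,fy=2.5,interpolation=cv2.INTER_CUBIC))
print("expect jar top",fproj(c,[456.8,65.1,75]))
E
python3 go.py 456.8 66 24 -0.17
```

```text
expect jar top [[267.37325384 215.75855856]]
t 13.5167 pos [455.2  66.8 118.5] yaw -0.17 open 1.001 force [0.  1.3 0.9]
turn units [0.    0.    0.002] shift now-axes [ 0.083  4.727 -0.023] shift after-turn axes [ 0.087  4.727 -0.024]
```

View pics/w6.png

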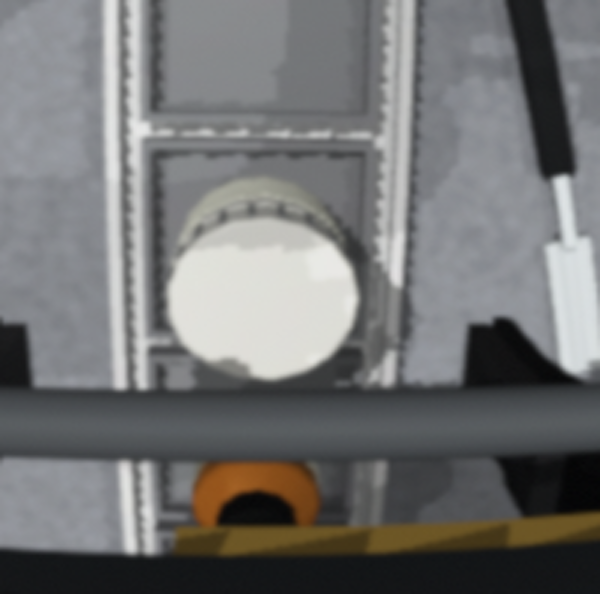

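View pics/t6.png

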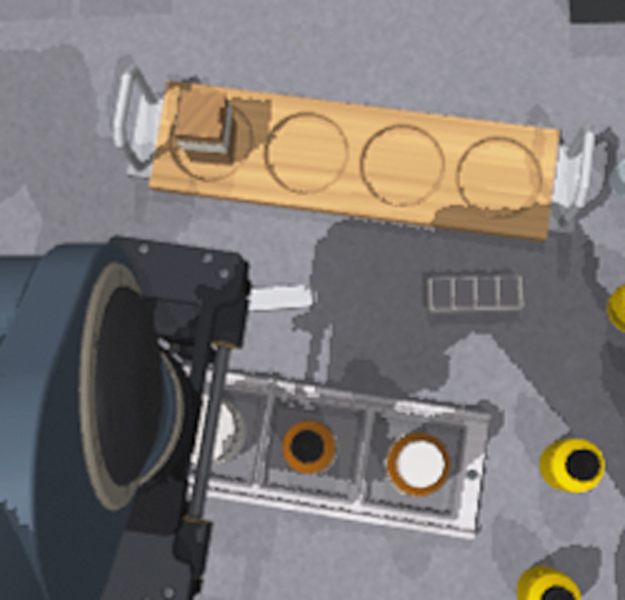

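move_arm:
  rows:
    - [[0.09,0.8,0.03],[0,0,0],100]
    - [[0,1,0],[0,0,0],100]
    - [[0,1,0],[0,0,0],100]
    - [[0,0.8,0],[0,0,0],100]
    - [[0,0.6,0],[0,0,0],100]
    - [[0,0.4,0],[0,0,0],100]
    - [[0,0.1,0],[0,0,0],100]
    - [[0,0,0],[0,0,0],80]
    - [[0,0,0],[0,0,0],70]
    - [[0,0,0],[0,0,0],65]
    - [[0,0,0],[0,0,0],60]
    - [[0,0,0],[0,0,0],56]
    - [[0,0,0],[0,0,0],52]
    - [[0,0,0],[0,0,0],48]
    - [[0,0,0],[0,0,0],45]
    - [[0,0,0],[0,0,0],45]
    - [[0,0,0],[0,0,0],45]
  force: 15

```text
time_s: 14.93
tool_pos: [456.3, 67.1, 24.8]
tcp_rot: [[0.986, 0.0, 0.169], [-0.169, 0.0, 0.986], [0.0, -1.0, 0.0]]
force: [-0.6, 0.2, 4.1]
opening: 0.547
```

```bash
python3 go.py 672.5 -6.4 84 -0.17; python3 - <<'E'
from h import *
s=capture("top"); print("carton in rack", back(s,(191,105),68))
E
```

```text
t 14.9333 pos [456.3  67.1  24.8] yaw -0.17 open 0.547 force [-0.6  0.2  4.1]
turn units [-0.001  0.     0.001] shift now-axes [11.276 -2.957 -1.793] shift after-turn axes [11.275 -2.961 -1.794]
carton in rack [685.08611395  64.8514708   68.        ]
```

move_arm:
  rows:
    - [[0,-0.3,0],[0,0,0],45]
    - [[0,-0.7,0],[0,0,0],45]
    - [[0,-1,0],[0,0,0],45]
    - [[0,-1,0],[0,0,0],45]
    - [[0.5,0,-0.1],[0,0,0],45]
    - [[0.93,0,-0.15],[0,0,0],45]
    - [[0.93,0,-0.15],[0,0,0],45]
    - [[0.93,0,-0.15],[0,0,0],45]
    - [[0.93,0,-0.15],[0,0,0],45]
    - [[0.93,0,-0.15],[0,0,0],45]
    - [[0.93,0,-0.15],[0,0,0],45]
    - [[0.93,0,-0.15],[0,0,0],45]
    - [[0.93,0,-0.15],[0,0,0],45]
    - [[0.93,0,-0.15],[0,0,0],45]
    - [[0.93,0,-0.15],[0,0,0],45]
    - [[0.93,0,-0.15],[0,0,0],45]
    - [[0.55,0,-0.05],[0,0,0],45]
    - [[0,0,0],[0,0,0],45]
    - [[0,0,0],[0,0,0],45]

```text
time_s: 16.57
tool_pos: [671.8, -7.1, 83.3]
tcp_rot: [[0.985, -0.002, 0.17], [-0.17, -0.0, 0.986], [-0.002, -1.0, -0.001]]
force: [0.7, 0.2, -1.2]
opening: 0.546
```

```bash
python3 go.py 672.5 -6.0 17.8 -0.17; python3 - <<'E'
from h import *
c=capture("side"); cv2.imwrite(f"pics/side7.png",cv2.resize(c["img"][100:300,60:330,::-1],None,fx=2.9,fy=2.9,interpolation=cv2.INTER_CUBIC))
E
```

```text
t 16.5667 pos [671.8  -7.1  83.3] yaw -0.17 open 0.546 force [ 0.7  0.2 -1.2]
turn units [ 0.001 -0.001 -0.004] shift now-axes [0.031 3.275 0.064] shift after-turn axes [0.025 3.275 0.062]
```

View pics/side7.png

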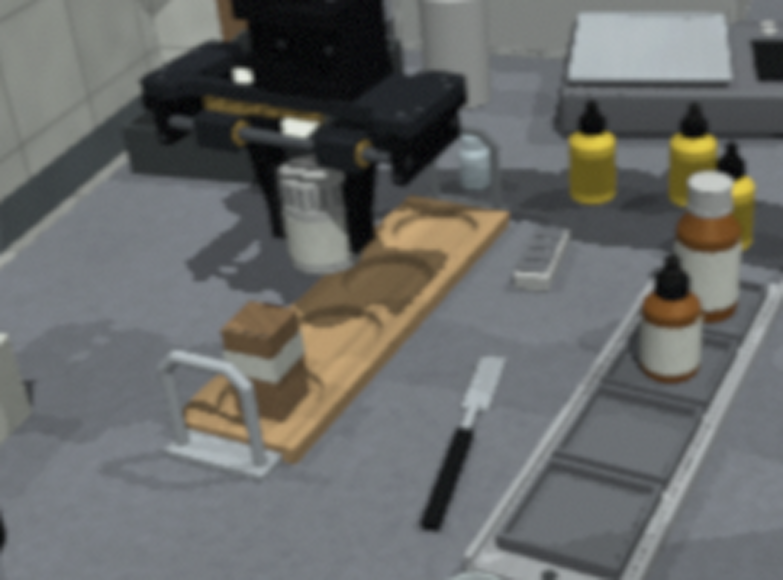

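Carton stands upright in the leftmost well, and the jar hangs over the second one; lowering.

move_arm:
  rows:
    - [[0.03,0.8,0.06],[0,0,0],45]
    - [[0,0.8,0],[0,0,0],45]
    - [[0,0.6,0],[0,0,0],45]
    - [[0,0.4,0],[0,0,0],45]
    - [[0,0.3,0],[0,0,0],45]
    - [[0,0.2,0],[0,0,0],45]
    - [[0,0.1,0],[0,0,0],45]
    - [[0,0.1,0],[0,0,0],45]
    - [[0,0,0],[0,0,0],45]
    - [[0,0,0],[0,0,0],45]

```text
time_s: 17.45
tool_pos: [673.4, -5.6, 18.9]
tcp_rot: [[0.986, 0.001, 0.169], [-0.169, 0.0, 0.986], [0.001, -1.0, 0.0]]
force: [0.6, -0.1, -0.8]
opening: 0.545
```

move_arm:
  rows:
    - [[0,0.05,0],[0,0,0],45]
    - [[0,0,0],[0,0,0],53]
    - [[0,0,0],[0,0,0],57]
    - [[0,0,0],[0,0,0],61]
    - [[0,0,0],[0,0,0],70]
    - [[0,0,0],[0,0,0],90]
    - [[0,0,0],[0,0,0],100]
    - [[0,0,0],[0,0,0],100]
    - [[0,0,0],[0,0,0],100]
    - [[0,-0.5,0],[0,0,0],100]
    - [[0,-1,0],[0,0,0],100]
    - [[0,-1,0],[0,0,0],100]
    - [[0,-1,0],[0,0,0],100]
    - [[0,-1,0],[0,0,0],100]
    - [[0,-1,0],[0,0,0],100]
    - [[0,-0.7,0],[0,0,0],100]
    - [[0,0,0],[0,0,0],100]
    - [[0,0,0],[0,0,0],100]

```text
time_s: 18.95
tool_pos: [673.4, -5.5, 142.2]
tcp_rot: [[0.986, 0.001, 0.169], [-0.169, 0.0, 0.986], [0.001, -1.0, 0.001]]
force: [-0.3, 0.6, -0.0]
opening: 0.996
```

```bash
python3 go.py 443.3 -8.2 140 -0.17
```

```text
t 18.95 pos [673.4  -5.5 142.2] yaw -0.17 open 0.996 force [-0.3  0.6 -0. ]
turn units [-0.001  0.     0.003] shift now-axes [-11.316   0.096  -2.077] shift after-turn axes [-11.315   0.112  -2.077]
```

move_arm:
  rows:
    - [[-0.4,0,-0.07],[0,0,0],100]
    - [[-0.95,0,-0.17],[0,0,0],100]
    - [[-0.95,0,-0.17],[0,0,0],100]
    - [[-0.95,0,-0.17],[0,0,0],100]
    - [[-0.95,0,-0.17],[0,0,0],100]
    - [[-0.95,0,-0.17],[0,0,0],100]
    - [[-0.95,0,-0.17],[0,0,0],100]
    - [[-0.95,0,-0.17],[0,0,0],100]
    - [[-0.95,0,-0.17],[0,0,0],100]
    - [[-0.95,0,-0.17],[0,0,0],100]
    - [[-0.95,0,-0.17],[0,0,0],100]
    - [[-0.95,0,-0.17],[0,0,0],100]
    - [[-0.47,0,-0.1],[0,0,0],100]
    - [[0,0,0],[0,0,0],100]
    - [[0,0,0],[0,0,0],100]

```text
time_s: 20.2
tool_pos: [443.0, -7.3, 141.3]
tcp_rot: [[0.986, 0.0, 0.169], [-0.169, 0.0, 0.986], [0.0, -1.0, 0.0]]
force: [0.2, 0.1, 0.4]
opening: 0.998
```

```bash
python3 - <<'E'
from h import *
c=capture("wrist"); s=capture("top")
cv2.imwrite("pics/w8.png",cv2.resize(c["img"][100:320,180:380,::-1],None,fx=3,fy=2.7,interpolation=cv2.INTER_CUBIC))
cv2.imwrite("pics/t8.png",cv2.resize(s["img"][60:300,110:360,::-1],None,fx=2.5,fy=2.5,interpolation=cv2.INTER_CUBIC))
print("expect teat top, shoulder",fproj(c,[[443.3,-8.2,95],[443.3,-8.2,61]]), "tcp",state()["tool_pos"])
E
python3 go.py 443.3 -7.5 29.3 -0.17
```

```text
expect teat top, shoulder [[263.03144261 214.00414695]
 [262.91681272 200.80797026]] tcp [444.20934841  -7.3570057  141.57502659]
t 20.3 pos [444.2  -7.4 141.6] yaw -0.17 open 0.998 force [ 0.7  0.3 -0.1]
turn units [0.001 0.001 0.002] shift now-axes [-0.05   5.614 -0.013] shift after-turn axes [-0.044  5.614 -0.015]
```

View pics/w8.png

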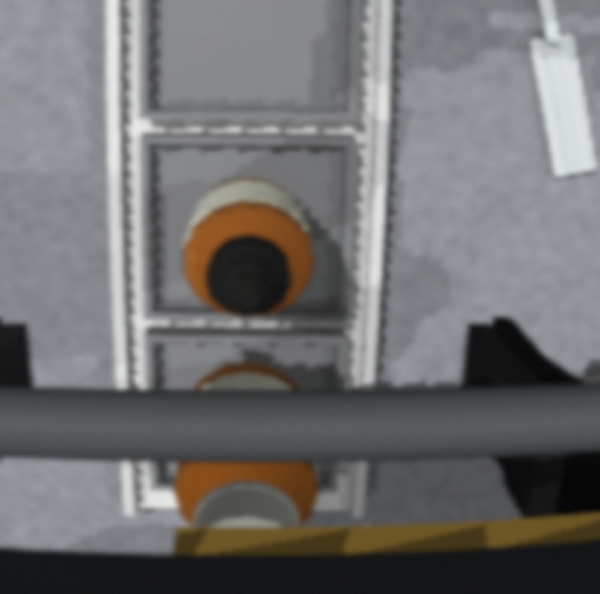

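View pics/t8.png

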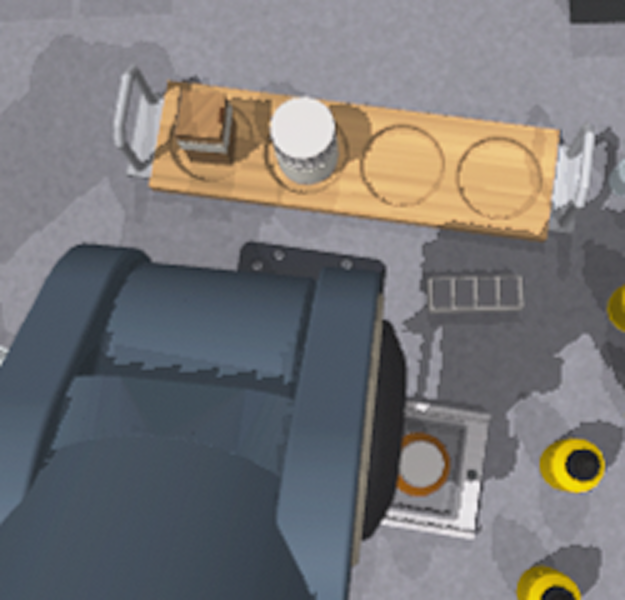

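move_arm:
  rows:
    - [[-0.05,0.8,0.05],[0,0,0],100]
    - [[0,1,0],[0,0,0],100]
    - [[0,1,0],[0,0,0],100]
    - [[0,1,0],[0,0,0],100]
    - [[0,0.8,0],[0,0,0],100]
    - [[0,0.6,0],[0,0,0],100]
    - [[0,0.3,0],[0,0,0],100]
    - [[0,0.1,0],[0,0,0],100]
    - [[0,0,0],[0,0,0],80]
    - [[0,0,0],[0,0,0],70]
    - [[0,0,0],[0,0,0],60]
    - [[0,0,0],[0,0,0],53]
    - [[0,0,0],[0,0,0],48]
    - [[0,0,0],[0,0,0],44]
    - [[0,0,0],[0,0,0],40]
    - [[0,0,0],[0,0,0],36]
    - [[0,0,0],[0,0,0],34]
    - [[0,0,0],[0,0,0],34]
    - [[0,0,0],[0,0,0],34]
  force: 15

```text
time_s: 21.88
tool_pos: [442.4, -6.3, 29.6]
tcp_rot: [[0.986, 0.0, 0.169], [-0.169, 0.0, 0.986], [0.0, -1.0, 0.0]]
force: [-1.0, 0.7, 2.8]
opening: 0.428
```

```bash
python3 go.py 660.3 -81.2 89 -0.17
```

```text
t 21.8833 pos [442.4  -6.3  29.6] yaw -0.17 open 0.428 force [-1.   0.7  2.8]
turn units [-0.  0.  0.] shift now-axes [11.373 -2.969 -1.851] shift after-turn axes [11.373 -2.97  -1.85 ]
```

move_arm:
  rows:
    - [[0,-0.3,0],[0,0,0],34]
    - [[0,-0.7,0],[0,0,0],34]
    - [[0,-1,0],[0,0,0],34]
    - [[0,-1,0],[0,0,0],34]
    - [[0.5,0,-0.1],[0,0,0],34]
    - [[0.93,0,-0.15],[0,0,0],34]
    - [[0.93,0,-0.15],[0,0,0],34]
    - [[0.93,0,-0.15],[0,0,0],34]
    - [[0.93,0,-0.15],[0,0,0],34]
    - [[0.93,0,-0.15],[0,0,0],34]
    - [[0.93,0,-0.15],[0,0,0],34]
    - [[0.93,0,-0.15],[0,0,0],34]
    - [[0.93,0,-0.15],[0,0,0],34]
    - [[0.93,0,-0.15],[0,0,0],34]
    - [[0.93,0,-0.15],[0,0,0],34]
    - [[0.93,0,-0.15],[0,0,0],34]
    - [[0.64,0,-0.1],[0,0,0],34]
    - [[0,0,0],[0,0,0],34]
    - [[0,0,0],[0,0,0],34]

```text
time_s: 23.47
tool_pos: [659.8, -81.7, 88.4]
tcp_rot: [[0.986, -0.002, 0.169], [-0.169, -0.0, 0.986], [-0.002, -1.0, -0.0]]
force: [0.3, -0.4, -0.9]
opening: 0.426
```

```bash
python3 go.py 660.3 -81.2 22.6 -0.17; python3 - <<'E'
from h import *
c=capture("side"); cv2.imwrite(f"pics/side9.png",cv2.resize(c["img"][100:300,60:330,::-1],None,fx=2.9,fy=2.9,interpolation=cv2.INTER_CUBIC))
E
```

```text
t 23.4667 pos [659.8 -81.7  88.4] yaw -0.17 open 0.426 force [ 0.3 -0.4 -0.9]
turn units [ 0.001 -0.001 -0.003] shift now-axes [0.026 3.29  0.028] shift after-turn axes [0.021 3.29  0.027]
```

View pics/side9.png

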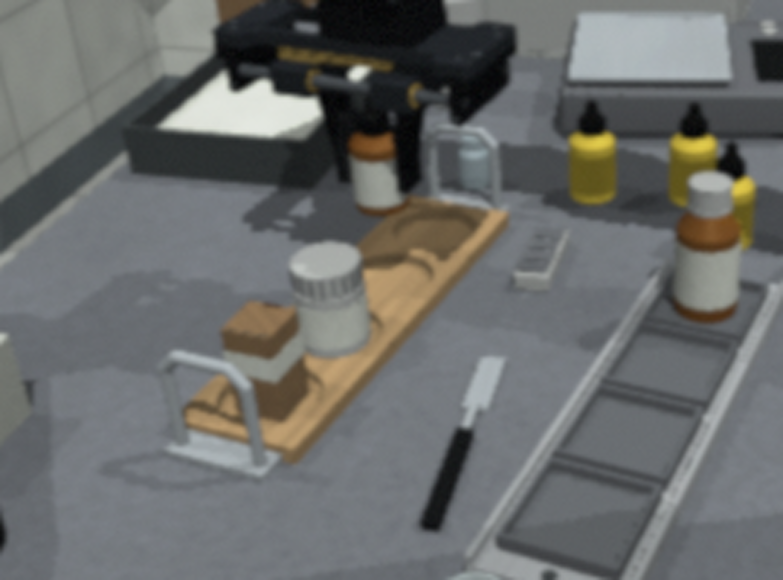

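Carton and jar stand in the first two wells; the dropper is held upright over the third. Lowering and releasing.

move_arm:
  rows:
    - [[0.02,0.8,0.03],[0,0,0],34]
    - [[0,0.8,0],[0,0,0],34]
    - [[0,0.6,0],[0,0,0],34]
    - [[0,0.4,0],[0,0,0],34]
    - [[0,0.3,0],[0,0,0],34]
    - [[0,0.2,0],[0,0,0],34]
    - [[0,0.1,0],[0,0,0],34]
    - [[0,0.1,0],[0,0,0],34]
    - [[0,0,0],[0,0,0],34]
    - [[0,0,0],[0,0,0],34]

```text
time_s: 24.35
tool_pos: [660.9, -80.8, 23.9]
tcp_rot: [[0.986, 0.001, 0.169], [-0.169, 0.0, 0.986], [0.001, -1.0, 0.0]]
force: [-0.2, 0.4, -0.9]
opening: 0.428
```

move_arm:
  rows:
    - [[0,0.06,0],[0,0,0],34]
    - [[0,0,0],[0,0,0],41]
    - [[0,0,0],[0,0,0],45]
    - [[0,0,0],[0,0,0],49]
    - [[0,0,0],[0,0,0],60]
    - [[0,0,0],[0,0,0],80]
    - [[0,0,0],[0,0,0],100]
    - [[0,0,0],[0,0,0],100]
    - [[0,0,0],[0,0,0],100]
    - [[0,-0.5,0],[0,0,0],100]
    - [[0,-1,0],[0,0,0],100]
    - [[0,-1,0],[0,0,0],100]
    - [[0,-1,0],[0,0,0],100]
    - [[0,-1,0],[0,0,0],100]
    - [[0,-1,0],[0,0,0],100]
    - [[0,-0.9,0],[0,0,0],100]
    - [[0,0,0],[0,0,0],100]
    - [[0,0,0],[0,0,0],100]

```text
time_s: 25.85
tool_pos: [661.2, -80.9, 151.8]
tcp_rot: [[0.986, 0.003, 0.169], [-0.169, 0.0, 0.986], [0.003, -1.0, 0.001]]
force: [-0.1, -0.2, -0.4]
opening: 1.001
```

```bash
python3 go.py 430.1 -81 150 -0.17
```

```text
t 25.85 pos [661.2 -80.9 151.8] yaw -0.17 open 1.001 force [-0.1 -0.2 -0.4]
turn units [-0.001 -0.     0.005] shift now-axes [-11.388   0.059  -1.959] shift after-turn axes [-11.388   0.09   -1.958]
```

move_arm:
  rows:
    - [[-0.4,0,-0.07],[0,0,0],100]
    - [[-0.95,0,-0.16],[0,0,0],100]
    - [[-0.95,0,-0.16],[0,0,0],100]
    - [[-0.95,0,-0.16],[0,0,0],100]
    - [[-0.95,0,-0.16],[0,0,0],100]
    - [[-0.95,0,-0.16],[0,0,0],100]
    - [[-0.95,0,-0.16],[0,0,0],100]
    - [[-0.95,0,-0.16],[0,0,0],100]
    - [[-0.95,0,-0.16],[0,0,0],100]
    - [[-0.95,0,-0.16],[0,0,0],100]
    - [[-0.95,0,-0.16],[0,0,0],100]
    - [[-0.95,0,-0.16],[0,0,0],100]
    - [[-0.54,0,-0.12],[0,0,0],100]
    - [[0,0,0],[0,0,0],100]
    - [[0,0,0],[0,0,0],100]

```text
time_s: 27.1
tool_pos: [429.4, -80.4, 150.1]
tcp_rot: [[0.986, 0.0, 0.169], [-0.169, 0.0, 0.986], [0.0, -1.0, 0.0]]
force: [0.1, -0.0, -0.0]
opening: 1.003
```

```bash
python3 - <<'E'
from h import *
c=capture("wrist"); s=capture("top")
cv2.imwrite("pics/w10.png",cv2.resize(c["img"][100:320,180:380,::-1],None,fx=3,fy=2.7,interpolation=cv2.INTER_CUBIC))
cv2.imwrite("pics/t10.png",cv2.resize(s["img"][60:300,110:360,::-1],None,fx=2.5,fy=2.5,interpolation=cv2.INTER_CUBIC))
print("expect cap top",fproj(c,[[430.1,-83,109],[430.1,-83,75]]))
E
python3 go.py 430.1 -81 43.5 -0.17
```

```text
expect cap top [[264.03463383 218.37336252]
 [263.78456178 204.38195533]]
t 27.2 pos [430.6 -80.6 150.4] yaw -0.169 open 1.001 force [-0.3  0.3  0.6]
turn units [0.001 0.001 0.002] shift now-axes [-0.029  5.346 -0.024] shift after-turn axes [-0.023  5.346 -0.026]
```

View pics/w10.png

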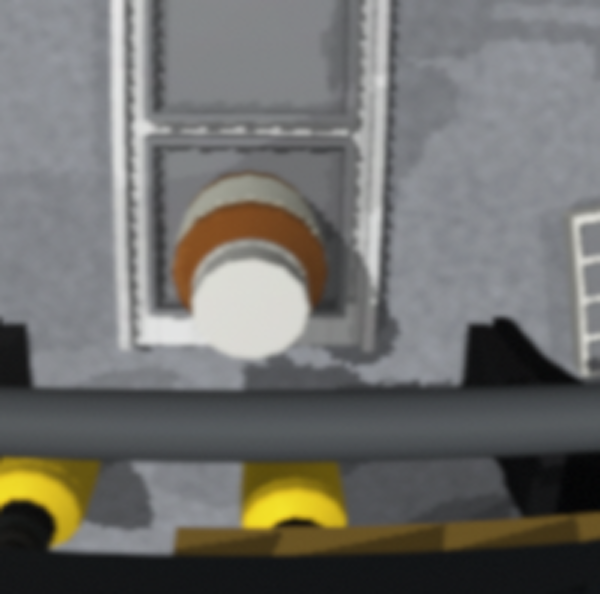

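View pics/t10.png

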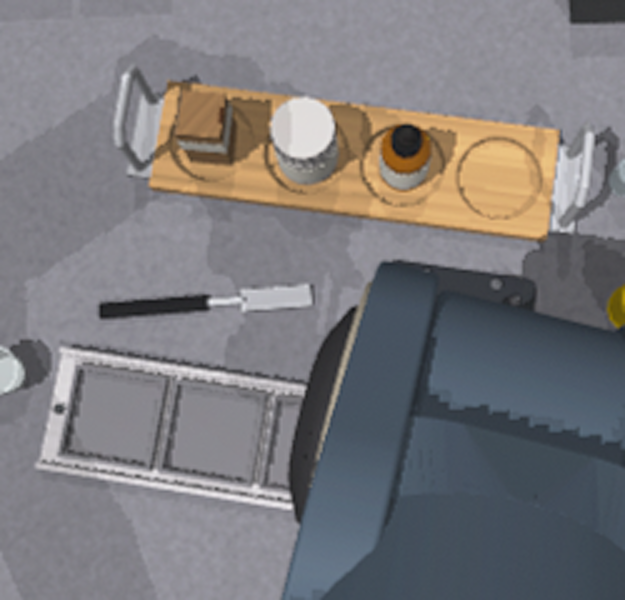

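move_arm:
  rows:
    - [[-0.03,0.8,0],[0,0,0],100]
    - [[0,1,0],[0,0,0],100]
    - [[0,1,0],[0,0,0],100]
    - [[0,1,0],[0,0,0],100]
    - [[0,0.8,0],[0,0,0],100]
    - [[0,0.5,0],[0,0,0],100]
    - [[0,0.2,0],[0,0,0],100]
    - [[0,0,0],[0,0,0],100]
    - [[0,0,0],[0,0,0],80]
    - [[0,0,0],[0,0,0],70]
    - [[0,0,0],[0,0,0],63]
    - [[0,0,0],[0,0,0],58]
    - [[0,0,0],[0,0,0],54]
    - [[0,0,0],[0,0,0],50]
    - [[0,0,0],[0,0,0],46]
    - [[0,0,0],[0,0,0],42]
    - [[0,0,0],[0,0,0],40]
    - [[0,0,0],[0,0,0],40]
    - [[0,0,0],[0,0,0],40]
  force: 20

```text
time_s: 28.78
tool_pos: [429.3, -80.5, 44.5]
tcp_rot: [[0.986, 0.001, 0.169], [-0.169, 0.0, 0.986], [0.001, -1.0, 0.0]]
force: [-0.5, 0.0, 0.9]
opening: 0.5
```

```bash
python3 go.py 648 -156.2 103 -0.17
```

```text
t 28.7833 pos [429.3 -80.5  44.5] yaw -0.17 open 0.5 force [-0.5  0.   0.9]
turn units [-0.     0.     0.001] shift now-axes [11.419 -2.919 -1.878] shift after-turn axes [11.417 -2.926 -1.878]
```

move_arm:
  rows:
    - [[0,-0.3,0],[0,0,0],40]
    - [[0,-0.7,0],[0,0,0],40]
    - [[0,-1,0],[0,0,0],40]
    - [[0,-1,0],[0,0,0],40]
    - [[0.5,0,-0.1],[0,0,0],40]
    - [[0.93,0,-0.15],[0,0,0],40]
    - [[0.93,0,-0.15],[0,0,0],40]
    - [[0.93,0,-0.15],[0,0,0],40]
    - [[0.93,0,-0.15],[0,0,0],40]
    - [[0.93,0,-0.15],[0,0,0],40]
    - [[0.93,0,-0.15],[0,0,0],40]
    - [[0.93,0,-0.15],[0,0,0],40]
    - [[0.93,0,-0.15],[0,0,0],40]
    - [[0.93,0,-0.15],[0,0,0],40]
    - [[0.93,0,-0.15],[0,0,0],40]
    - [[0.93,0,-0.15],[0,0,0],40]
    - [[0.69,0,-0.13],[0,0,0],40]
    - [[0,0,0],[0,0,0],40]
    - [[0,0,0],[0,0,0],40]

```text
time_s: 30.37
tool_pos: [647.2, -156.4, 102.7]
tcp_rot: [[0.986, -0.002, 0.169], [-0.169, 0.0, 0.986], [-0.002, -1.0, -0.0]]
force: [-0.6, 0.3, -0.6]
opening: 0.5
```

```bash
python3 go.py 648 -156.2 37.5 -0.17; python3 - <<'E'
from h import *
c=capture("side"); cv2.imwrite(f"pics/side11.png",cv2.resize(c["img"][100:300,60:330,::-1],None,fx=2.9,fy=2.9,interpolation=cv2.INTER_CUBIC))
E
```

```text
t 30.3667 pos [ 647.2 -156.4  102.7] yaw -0.17 open 0.5 force [-0.6  0.3 -0.6]
turn units [ 0.    -0.    -0.005] shift now-axes [0.046 3.26  0.019] shift after-turn axes [0.038 3.26  0.018]
```

View pics/side11.png

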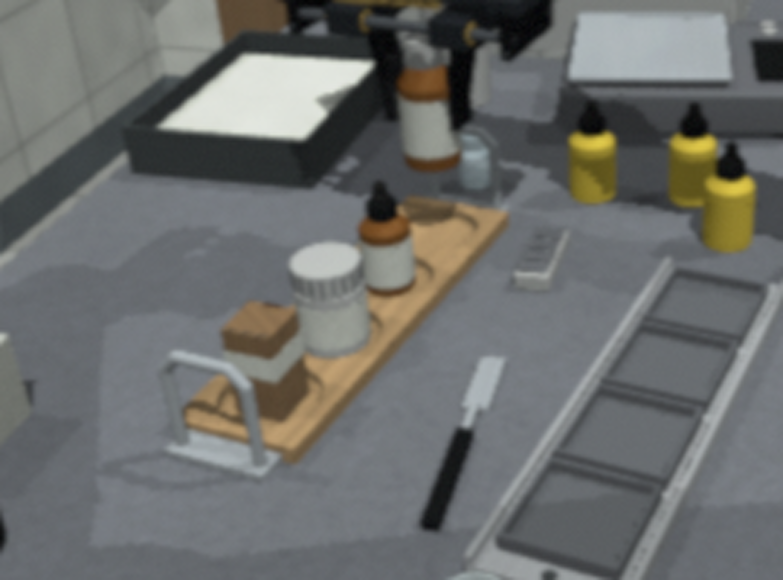

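Three stand in their wells, and the syrup is upright over the fourth. Lowering.

move_arm:
  rows:
    - [[0.03,0.8,0.02],[0,0,0],40]
    - [[0,0.8,0],[0,0,0],40]
    - [[0,0.6,0],[0,0,0],40]
    - [[0,0.4,0],[0,0,0],40]
    - [[0,0.3,0],[0,0,0],40]
    - [[0,0.2,0],[0,0,0],40]
    - [[0,0.1,0],[0,0,0],40]
    - [[0,0.05,0],[0,0,0],40]
    - [[0,0,0],[0,0,0],40]
    - [[0,0,0],[0,0,0],40]

```text
time_s: 31.25
tool_pos: [648.7, -156.1, 39.8]
tcp_rot: [[0.986, 0.001, 0.169], [-0.169, -0.0, 0.986], [0.001, -1.0, 0.0]]
force: [0.2, 0.6, -0.6]
opening: 0.5
```

move_arm:
  rows:
    - [[0,0.1,0],[0,0,0],40]
    - [[0,0,0],[0,0,0],40]
    - [[0,0,0],[0,0,0],48]
    - [[0,0,0],[0,0,0],52]
    - [[0,0,0],[0,0,0],56]
    - [[0,0,0],[0,0,0],66]
    - [[0,0,0],[0,0,0],85]
    - [[0,0,0],[0,0,0],100]
    - [[0,0,0],[0,0,0],100]
    - [[0,0,0],[0,0,0],100]
    - [[0,-0.5,0],[0,0,0],100]
    - [[0,-1,0],[0,0,0],100]
    - [[0,-1,0],[0,0,0],100]
    - [[0,-1,0],[0,0,0],100]
    - [[0,-1,0],[0,0,0],100]
    - [[0,-1,0],[0,0,0],100]
    - [[0,-1,0],[0,0,0],100]
    - [[0,-0.5,0],[0,0,0],100]
    - [[0,0,0],[0,0,0],100]
    - [[0,0,0],[0,0,0],100]

```text
time_s: 32.92
tool_pos: [648.3, -155.9, 177.5]
tcp_rot: [[0.986, 0.001, 0.169], [-0.169, 0.0, 0.986], [0.0, -1.0, 0.0]]
force: [-0.9, -0.5, -0.5]
opening: 1.006
```

move_arm:
  rows:
    - [[-0.8,0,0],[0,0,0],100]
    - [[-0.9,0,0],[0,0,0],100]
    - [[-0.9,0,0],[0,0,0],100]
    - [[-0.9,0,0],[0,0,0],100]
    - [[-0.9,0,0],[0,0,0],100]
    - [[-0.9,0,0],[0,0,0],100]
    - [[-0.9,0,0],[0,0,0],100]
    - [[-0.5,0,0],[0,0,0],100]
    - [[0,0,0],[0,0,0],100]
    - [[0,0,0],[0,0,0],100]

```text
time_s: 33.75
tool_pos: [516.4, -133.0, 176.9]
tcp_rot: [[0.986, -0.0, 0.169], [-0.169, 0.0, 0.986], [-0.0, -1.0, 0.0]]
force: [0.2, 0.2, 0.2]
opening: 0.998
```

```bash
python3 - <<'E'
from h import *
st=state();print(st["time_s"],st["tool_pos"],st["force"])
c=capture("side"); cv2.imwrite(f"pics/side12.png",cv2.resize(c["img"][100:300,60:330,::-1],None,fx=2.9,fy=2.9,interpolation=cv2.INTER_CUBIC))
s=capture("top")
cv2.imwrite("pics/t12.png",cv2.resize(s["img"][70:170,150:350,::-1],None,fx=4,fy=4,interpolation=cv2.INTER_CUBIC))
q=[666.4,-43.9,-.161]
W=[114,38,-38,-114]
for (n,h),w in zip([("carton_mid",64),("jar_mid",64),("dropper_mid",84),("syrup_mid",98)],W):
    x,y=q[0]-np.sin(q[2])*w,q[1]+np.cos(q[2])*w
    for cam,cc in (("top",s),("side",c)):
        d=[d for d in tip_of(n,cam)]
        e=proj(cc,[x,y,4+h/2])[0]
        d=[(round(k["score"],2),(back(cc,k["position"],4+h/2)-[x,y,4+h/2])[:2].round(1)) for k in d if np.hypot(*(np.array(k["position"])-e))<15]
        print(n,cam,e.round(1),d,"top expected",proj(cc,[x,y,4+h])[0].round(1))
E
```

```text
33.75 [ 516.35770384 -132.96946372  176.91758186] [0.19427536 0.22183572 0.16827459]
carton_mid top [192.  111.6] [(0.8, array([ 1.3, -6. ]))] top expected [188.9 105.3]
carton_mid side [151.6 224.8] [(0.93, array([-3.2,  3.3]))] top expected [149.  210.1]
jar_mid top [231.5 116.7] [(0.65, array([ 1.4, -2.9]))] top expected [230.3 110.6]
jar_mid side [173.6 203.5] [(0.77, array([5.3, 1.1]))] top expected [171.6 189.3]
dropper_mid top [271.5 120.1] [(0.65, array([-8.4, -0.5]))] top expected [272.5 111.9]
dropper_mid side [192.2 180.8] [(0.93, array([  7.3, -10.9]))] top expected [190.2 162.8]
syrup_mid top [312.8 124.1] [] top expected [317.1 114.6]
syrup_mid side [208.7 162. ] [(0.58, array([0.7, 0.9]))] top expected [207.  141.7]
```

View pics/side12.png

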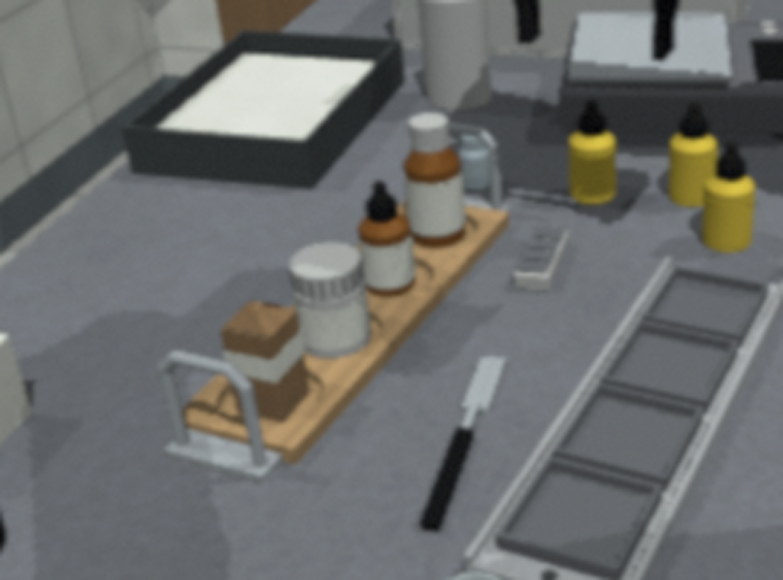

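View pics/t12.png

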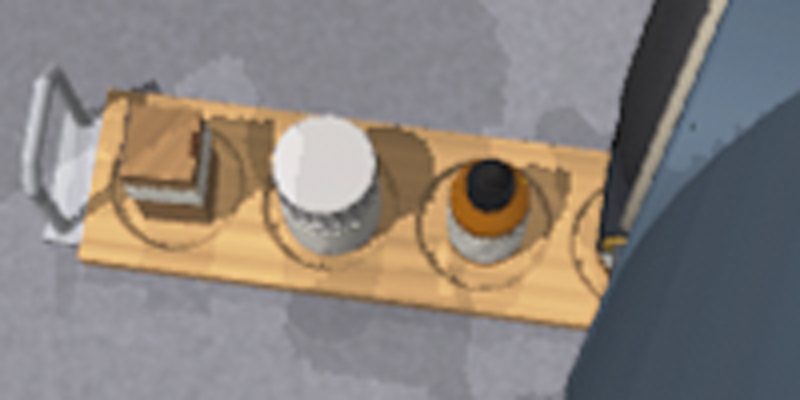

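```bash
python3 - <<'E'
from h import *
s=capture("top");c=capture("side")
f=lambda p:((np.array(p)+.5)/4-.5+np.array((150,70)))
g=lambda p:((np.array(p)+.5)/2.9-.5+np.array((60,100)))
print("well3 660.3 -81.4; shoulder",back(s,f((490,199)),54),"collar",back(s,f((491,187)),66),"teat tip",proj(s,[660.3,-81.4,88])*4-[600,280])
for n,P in (("dropper",[660.3,-81.4]),("syrup",[648,-156.4])):
    for z in (4,46,{"dropper":88,"syrup":102}[n]): print(n,z,(proj(c,[*P,z])[0]-[60,100])*2.9)
E
```

```text
well3 660.3 -81.4; shoulder [658.79243512 -82.18437476  54.        ] collar [660.1832732  -82.17972093  66.        ] teat tip [[489.8308592  167.75472853]]
dropper 4 [389.04427589 284.19295362]
dropper 46 [383.44981017 234.40132477]
dropper 88 [377.5753083  182.11732988]
syrup 4 [436.31991595 235.86028918]
syrup 46 [432.16248021 188.13394022]
syrup 102 [426.31422966 120.99744925]
```

```bash
python3 -c "
from station import *
print(finish_job())"
```

```text
the job is handed in; nothing more can be done
None
```

All four medicines now stand in the rack in their tray order, from left to right: carton, jar, dropper bottle, syrup. I gripped each one across the rail, lowered it into its well, released it and moved the arm clear. I handed the job in at about 34 s of the 90 s allowed; no verdict is reported.

**Last checks:** the final pictures show all four upright and down in separate wells. Positions I worked out from the top and side pictures put all four within about 4 mm of their well centres, against 16 mm allowed. The gripper was empty and the force reading was near zero.

**Disagreements:**
- **Dropper and carton:** the network's readings were less steady than my own. They were up to about 13 mm off for the dropper and 6 mm for the carton. The picture measurements did not back these up.
- **Syrup bottle:** the arm hid it from the top camera at the end, so its placing was checked in the side view only.
- **Wrist camera:** before each pick it showed the item about 3 mm farther left than the top camera had. I aimed between the two or at the wrist position, and all four grips held.

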